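# Load the tool carrier in setting-rack order

## Task

Load the empty tool carrier, the rack with a carrying loop at each end, from the full setting rack: move all four tool holders across, one to each pot, so that they stand in the carrier in the same left-to-right order as they stood in the setting rack. Lower each holder into its pot, do not drop it in, until it sits fully home and upright with its flange down on the pot, and never let one topple or lie down.

Things in the scene. Friction and masses are not known exactly. Their poses are not given: they have to be found in the camera images.
- drill: Tool holder with drill: dark collet nut 34 mm across, 36 to 60 mm above the origin (neck 30 mm across from 20 to 36), then a drill 10 mm across up to 88 mm. Below, a steel taper 48 mm long, 32 to 17 mm across, hangs in the pot. Flange 50 mm across, 20 mm high. Origin: centre of the flange's underside, which rests on the pot; z up; turn about z is of no account. 0.4 to 0.85 kg.
- mill: Tool holder with face mill: broad dark head 44 mm across, 28 to 66 mm above the origin, flat top with five small inserts round its edge. Below, a steel taper 48 mm long, 32 to 17 mm across, hangs in the pot. Flange 50 mm across, 20 mm high. Origin: centre of the flange's underside, which rests on the pot; z up; turn about z is of no account. 0.4 to 0.85 kg.
- tap: Tool holder with screw tap: slim bright nose 25 mm across, 20 to 64 mm above the origin, then a thin dark tap 6 mm across up to 86 mm. Below, a steel taper 48 mm long, 32 to 17 mm across, hangs in the pot. Flange 50 mm across, 20 mm high. Origin: centre of the flange's underside, which rests on the pot; z up; turn about z is of no account. 0.4 to 0.85 kg.
- countersink: Tool holder with countersink: bright nose 31 mm across, 20 to 58 mm above the origin, then a 25 mm wide cone from 62 mm, pointing up, tip at 79 mm. Below, a steel taper 48 mm long, 32 to 17 mm across, hangs in the pot. Flange 50 mm across, 20 mm high. Origin: centre of the flange's underside, which rests on the pot; z up; turn about z is of no account. 0.4 to 0.85 kg.
- carrier: Empty grey steel rack, fixed, 76 mm deep (x), 328 mm long (y), a loop at each end. Origin: centre of its underside, on the bench. Four black pots, 38 mm holes centred at x = 0, y = +112.5, +37.5, -37.5, -112.5 mm (+y is left seen from the robot); top face 62 mm up, 59 mm free depth. Parallel to the setting rack within 0.2 rad, before or behind it.
- rack: The setting rack, full at the start: a grey steel frame like the carrier's but without loops, fixed, 76 mm deep (x), 328 mm long (y); four pots at y = +112.5, +37.5, -37.5, -112.5 mm (+y is left seen from the robot), their top faces 62 mm up. Origin: centre of its underside, on the bench.
- pot_drill: The setting rack's pot in which the drill stands at the start: fixed black plate 70 x 72 x 12 mm with a 38 mm hole. Origin: centre of its underside, 50 mm above the bench; top 12 mm higher. y runs along the row (left), x across it. The four pots stand in a row at 75 mm pitch, in an order that changes from start to start.
- pot_mill: The setting rack's pot in which the mill stands at the start: fixed black plate 70 x 72 x 12 mm with a 38 mm hole. Origin: centre of its underside, 50 mm above the bench; top 12 mm higher. y runs along the row (left), x across it. The four pots stand in a row at 75 mm pitch, in an order that changes from start to start.
- pot_tap: The setting rack's pot in which the tap stands at the start: fixed black plate 70 x 72 x 12 mm with a 38 mm hole. Origin: centre of its underside, 50 mm above the bench; top 12 mm higher. y runs along the row (left), x across it. The four pots stand in a row at 75 mm pitch, in an order that changes from start to start.
- pot_countersink: The setting rack's pot in which the countersink stands at the start: fixed black plate 70 x 72 x 12 mm with a 38 mm hole. Origin: centre of its underside, 50 mm above the bench; top 12 mm higher. y runs along the row (left), x across it. The four pots stand in a row at 75 mm pitch, in an order that changes from start to start.
Mind the look-alikes: they are no part of the job. What is shaped like the tap but brown or yellow is not meant. What is shaped like the mill but orange or purple is not meant.

How it is judged:
By the outcome, as a careful person would: the job done as asked, in the order asked, and still so for the second after the job is handed in, with the robot touching nothing.
It also fails if it takes over 102 s, if anything falls off the work surface, if the arm or the gripper's body presses on something with over 40 N, if the wrist force passes 120 N, or if a joint passes its speed limit or range.

## Robot

A 6-joint arm with a two-finger parallel gripper is mounted at the origin on the work surface. World frame = base frame: x ahead of the robot, y to its left, z up, the work surface at z = 0. Lengths are in m, angles in degrees, forces in N, time in s.
With the tool pointing down it reaches from about 0.35 to 0.775 m from the base axis. Payload 7.3 kg.
Tool frame: the origin (TCP) lies on the centre line of the jaws, within the pads' length; the fingertips stand 19 mm ahead of it and the grasp point (between the pads) is the TCP; z points along the fingers, y is the line along which they close (so a half turn about z gives the same grasp; the last joint's range is limited). The gripper opens to 92 mm and grips with 3 to 60 N. Pads are 19 mm wide; open, the fingers measure 130 mm over their backs; the gripper's body (75 mm by 190 mm) begins 47 mm behind the grasp point.
Start: joints at [-84.569, 19.595, 87.324, -0, 73.075, -8.365], TCP at [0.125, -0.51, 0.246] pointing down, gripper open.
Joint ranges: [-145.02, 145.02], [-44.19, 115.74], [2.07, 154.8], [-57.11, 237.11], [16.16, 152.29], [-177.93, 177.93]. Speed limits (degrees/s): [147.25, 147.25, 180, 180, 180, 180].

## Interface

Orientations are given as [roll, pitch, yaw] about the fixed x, y, z axes, in that order (R = Rz(yaw) Ry(pitch) Rx(roll)).
In Python, from station import monitor, get_image, calibration, arm, spotter gives the robot as it stands.
- The arm moves only by the tool carry_out, never from a script. Its argument "deltas" is a list of rows, each an object with "travel": the shift along the tool's x, y, z in mm, a list of three; "yaw": the turn about the tool's z in degrees. A call has 1 to 20 rows; each row shifts and turns the commanded pose from where the row before left it, along the tool's axes as they then stand; what a row does not reach is not made up. A row lasts 1/12 s, in which the tool goes at most 41.7 mm and 7.16 degrees, less where a joint would pass 70% of its speed; a pose out of reach is approached as far as the arm can. A call is refused whole if a number of a shift passes 41.7 or a number of a turn 7.16, either way. A call with a gripper value outside its range is refused whole. "grip" is the closure, from -1 (fully open) to 1 (shut), set as the call begins (left out, the last holds). The fingers move at their own pace and stop on an object; "grip_force" is the grip in N (left out, the last holds). Time passes only in rows, so rows that do not move let the fingers close. It gives the time, the measured TCP pose, the force, the opening and the grip force at its end, in the units of the state.
- monitor.get_state(): the state, without advancing time (a new reading comes with each control period).
- get_image(name): name is "scene" or "top"; returns (picture, depth): 400x640x3 uint8, red, green, blue; 400x640 float32, m along the optical axis (not along the pixel's ray), 0 where there is no reading.
- calibration(name): a dict with "fx", "fy", "cx", "cy" (pixels), "k1" (the pictures are not rectified: a ray, as slopes to the right and down, at radius r is drawn at 1 + k1 r^2 times it, then the intrinsics apply), "rvec" (rotation vector, rad) and "tvec" (3), from world to camera coordinates, as OpenCV has them. Camera axes: x right, y down, z forward; pixel columns grow to the right and rows downward; lengths in m; the calibration is good to about 2 mm. A picture is of the moment at which its call begins. calibration takes no time and is no camera call.
- arm.hand_in(): hands the job in; it is judged then, once.
Trained networks look in the newest picture that a camera, given by its name, has taken for a name from the list of things; names that differ only in an ending like _2 or _b are one class to them, and where a whole thing is asked for, a point or a joint stands for the part that bears it (a point fixed in the world has none). Each returns a list of dicts, best first, with "confidence" (0 to 1); they miss things now and then, are a little off and sometimes report something else, mostly with a low value. They report only what shows in the picture. A call takes as long as a camera call. They do not tell look-alikes from the thing itself.
- spotter.masks_of(camera, target): "mask" (400x640 bool, what is visible of it) and "rect" ([left, top, width, height] in pixels, round what is visible of it).
- spotter.place_of(camera, target): "position" ([column, row] in pixels: a listed point, or the origin of a listed thing).
The state is a dict: "clock": time; "joints": joint angles; "qd": joint speeds; "joint_torque": joint torques, N m; "tool_pos": TCP position; "tool_rot": TCP orientation; "wrist_force": force on the tool from outside, world axes, zero at the start; "moment": the same for the moment, N m; "grip_width": finger opening in m; "finger_force": force on a finger pad.
Only numpy, scipy, OpenCV 4.12 (cv2) and the standard library are available. Lean on these libraries where they do the work, as an engineer would, in place of code of your own. Each camera call takes 0.05 s, during which the arm holds its last target. There are 200 camera calls.

## Working session

There is one attempt and no reset: what is moved stays moved. The work goes in short steps, Python scripts to look and compute and a tool call to move; the robot and the scene stay as the last step left them, time stands still between calls to the robot, and variables do not carry over. Pictures are saved under pics/ and viewed, at most 14 in all, crops included, and the job is handed in when it is done.

Besides the shell and the picture viewer there is one more tool, called after "Request:" by a JSON object that holds its "method" and its "body". carry_out: Moves the arm, as the interface text tells. Its arguments: {"type":"object","properties":{"deltas":{"type":"array","items":{"type":"object","properties":{"travel":{"type":"array","items":{"type":"number"}},"yaw":{"type":"number"}}}},"grip":{"type":"number"},"grip_force":{"type":"number"}},"required":["deltas"]}

```bash
mkdir -p pics; cat > h.py <<'E'
import numpy as np, cv2
from station import monitor, get_image, calibration, arm, spotter
def cloud(cam,d):
    c=calibration(cam); K=np.array([[c['fx'],0,c['cx']],[0,c['fy'],c['cy']],[0,0,1.]])
    v,u=np.mgrid[0:400,0:640]; p=np.stack([u,v],-1).reshape(-1,1,2).astype(float)
    n=cv2.undistortPoints(p,K,np.array([c['k1'],0,0,0.])).reshape(400,640,2)
    P=np.dstack([n*d[...,None],d]); R=cv2.Rodrigues(np.array(c['rvec'],float))[0]
    return (P-np.array(c['tvec']).ravel())@R
def save(n,im): cv2.imwrite('pics/'+n,cv2.cvtColor(im,cv2.COLOR_RGB2BGR))
E
python3 - <<'E'
from h import *
for cam in('scene','top'):
    im,d=get_image(cam); save(cam+'0.png',im); W=cloud(cam,d); np.savez(cam+'0.npz',im=im,d=d,W=W)
    for t in('drill','mill','tap','countersink','carrier','rack'):
        for r in spotter.masks_of(cam,t)[:3]:
            m=r['mask']&(d>0); w=W[m]; 
            if len(w)<5: continue
            print(cam,t,round(r['confidence'],2),r['rect'],'zmax',w[:,2].max().round(3),'med',np.median(w,0).round(3))
E
```

```text
scene drill 0.9 [264.1, 156.3, 30.5, 41.3] zmax 0.149 med [ 0.475 -0.062  0.09 ]
scene drill 0.61 [220.0, 187.8, 50.0, 45.0] zmax 0.065 med [ 0.486 -0.145  0.062]
scene drill 0.23 [289.9, 161.4, 54.0, 35.4] zmax 0.082 med [0.488 0.001 0.062]
scene mill 0.86 [300.8, 142.1, 28.2, 42.3] zmax 0.132 med [0.477 0.011 0.115]
scene mill 0.68 [308.4, 95.9, 27.2, 45.5] zmax 0.128 med [0.371 0.1   0.092]
scene mill 0.61 [274.5, 113.4, 25.7, 53.2] zmax 0.118 med [0.375 0.014 0.09 ]
scene tap 0.93 [225.9, 176.5, 26.8, 43.3] zmax 0.147 med [ 0.474 -0.135  0.083]
scene tap 0.68 [210.3, 139.6, 30.6, 48.3] zmax 0.148 med [ 0.372 -0.125  0.068]
scene tap 0.57 [232.6, 241.9, 34.2, 40.4] zmax 0.134 med [ 0.583 -0.175  0.068]
scene countersink 0.65 [334.2, 127.9, 24.1, 39.8] zmax 0.141 med [0.476 0.084 0.087]
scene countersink 0.26 [265.6, 153.7, 29.0, 42.3] zmax 0.149 med [ 0.474 -0.062  0.088]
scene carrier 0.85 [295.8, 180.5, 175.9, 143.8] zmax 0.065 med [0.66  0.035 0.059]
scene rack 0.86 [212.1, 142.2, 168.2, 109.9] zmax 0.134 med [ 0.497 -0.053  0.004]
top drill 0.88 [332.2, 212.4, 29.9, 29.8] zmax 0.15 med [ 0.464 -0.055  0.117]
top drill 0.29 [291.1, 212.3, 27.6, 30.8] zmax 0.132 med [0.465 0.016 0.127]
top mill 0.78 [290.9, 263.7, 27.2, 34.0] zmax 0.119 med [0.367 0.018 0.113]
top mill 0.68 [238.7, 270.8, 33.0, 30.8] zmax 0.117 med [0.362 0.103 0.113]
top mill 0.64 [292.9, 215.7, 28.5, 25.3] zmax 0.132 med [0.465 0.016 0.127]
top tap 0.9 [394.7, 158.2, 27.5, 25.0] zmax 0.134 med [ 0.569 -0.167  0.068]
top tap 0.7 [364.3, 272.0, 31.9, 23.5] zmax 0.134 med [ 0.366 -0.118  0.067]
top tap 0.6 [375.8, 214.3, 27.8, 28.6] zmax 0.148 med [ 0.463 -0.128  0.082]
top countersink 0.88 [247.7, 209.6, 34.0, 27.1] zmax 0.14 med [0.466 0.087 0.082]
top carrier 0.56 [191.7, 104.6, 196.0, 53.3] zmax 0.065 med [0.652 0.054 0.059]
top rack 0.78 [238.7, 203.2, 172.7, 47.1] zmax 0.064 med [ 0.468 -0.021  0.043]
```

```bash
python3 -c "
from h import *
print(monitor.get_state())"
```

```text
{'clock': 0.7, 'joints': array([-8.45669883e+01,  1.95940057e+01,  8.73254237e+01,  1.54753235e-03,
        7.30744719e+01, -8.36471948e+00]), 'qd': array([-0.12985042,  0.05457618,  0.00251603,  0.04380847, -0.09021833,
        0.05959815]), 'joint_torque': array([ 1.07589389e-03, -4.31022263e+01, -2.44447160e+01,  7.18963542e-02,
        4.80964850e-02, -4.55629475e-06]), 'tool_pos': array([ 0.1252445 , -0.50985588,  0.24574529]), 'tool_rot': array([ 1.79993751e+02, -5.77593461e-04,  1.37972807e+01]), 'wrist_force': array([-0.21992183,  0.0017813 , -0.37775223]), 'moment': array([-0.01785669,  0.02278914, -0.06274724]), 'finger_force': 0.0, 'grip_width': 0.09193743178834034}
```

View pics/scene0.png

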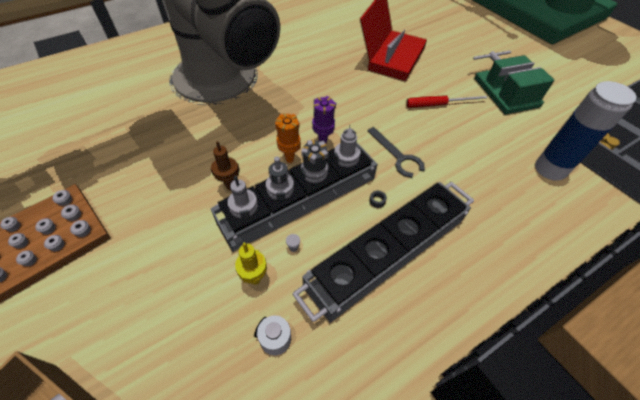

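View pics/top0.png

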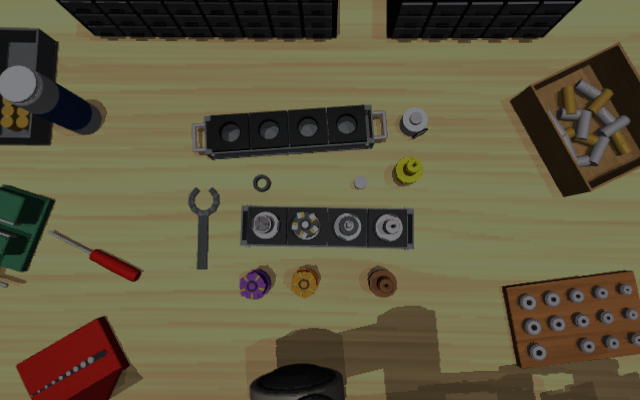

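```bash
python3 - <<'E'
from h import *
z=np.load('top0.npz'); im=z['im']; save('crop.png',cv2.resize(im[195:305,220:420],None,fx=4,fy=4,interpolation=cv2.INTER_CUBIC))
E
```

```text
(no output)
```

View pics/crop.png

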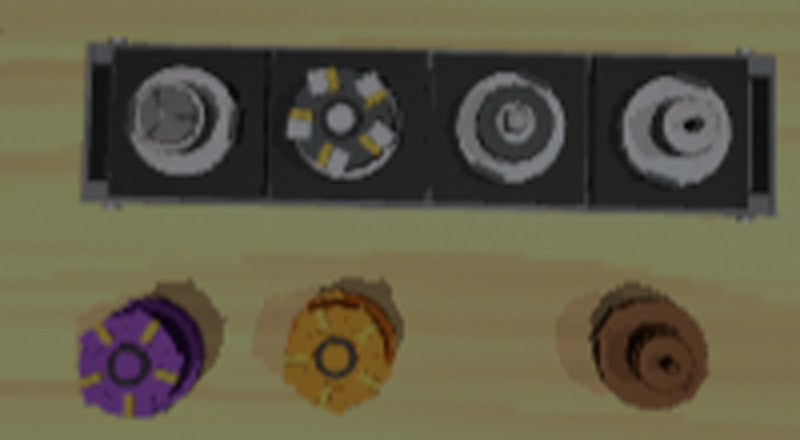

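The setting rack is the row at y≈226 px in the top view. From left to right it holds the countersink (265,225), mill (306,226), drill (347,226) and tap (390,227). These are all steel and dark, and all stand in the black pots.

The look-alikes are outside the rack and won't be touched: purple (253,284) and orange (305,283) mills, and brown (381,282) and yellow (408,170) taps. The carrier with loops is at (290,131).

Next I'll measure positions precisely.

```bash
cat > meas.py <<'E'
from h import *
from scipy.optimize import least_squares
def circ(p,r):
    f=lambda c:np.hypot(*(p-c).T)-r
    s=least_squares(f,p.mean(0),loss='soft_l1',f_scale=.001); return s.x
def rect(p):
    (c,s,a)=cv2.minAreaRect((p*1000).astype(np.float32)); return np.round(c,1),np.round(s,1),round(a,2)
if __name__=='__main__':
  for cam in('top','scene'):
    z=np.load(cam+'0.npz'); im,W=z['im'],z['W']; X,Y,Z=W[...,0],W[...,1],W[...,2]
    dark=im.max(-1)<75
    for nm,(x0,x1,y0,y1) in dict(rack=(.41,.53,-.2,.16),carrier=(.58,.73,-.15,.25)).items():
        m=(X>x0)&(X<x1)&(Y>y0)&(Y<y1)&(Z>.054)&(Z<.068)
        n=m.astype(np.uint8); k,l,s,_=cv2.connectedComponentsWithStats(n); l=l==1+s[1:,4].argmax()
        print(cam,nm,'z',np.median(Z[l]).round(4),rect(W[l][:,:2]), 'dark',rect(W[l&dark][:,:2]))
    for nm,yc in zip(['cs','mill','drill','tap'],[.09,.016,-.058,-.131]):
        a=(abs(X-.467)<.05)&(abs(Y-yc)<.035)
        for lo,hi in((.074,.087),(.09,.15)):
            p=W[a&(Z>lo)&(Z<hi)]
            print(cam,nm,lo,len(p),'bbox mid',((p.max(0)+p.min(0))/2).round(4),(p.max(0)-p.min(0)).round(4))
E
python3 meas.py
python3 - <<'E'
# carrier holes in top: below-plate points inside the carrier -> contour of hole at plate height
from meas import *
for cam in('top','scene'):
    z=np.load(cam+'0.npz'); im,W,d=z['im'],z['W'],z['d']; X,Y,Z=W[...,0],W[...,1],W[...,2]
    r=((X>.58)&(X<.73)&(Y>-.15)&(Y<.25)&(Z>.054)&(Z<.068)).astype(np.uint8)
    k,l,s,_=cv2.connectedComponentsWithStats(r); r=(l==1+s[1:,4].argmax()).astype(np.uint8)
    cs,h=cv2.findContours(r,cv2.RETR_CCOMP,cv2.CHAIN_APPROX_NONE)
    for c,hh in zip(cs,h[0]):
        if hh[3]>=0 and len(c)>15:
            c=c[:,0]; p=W[c[:,1],c[:,0]]; e=cv2.fitEllipse(p[:,:2].astype(np.float32)*1000)
            print(cam,'hole',np.round(e[0],1),np.round(e[1],1),circ(p[:,:2],.019).round(4))
E
```

```text
top rack z 0.0609 (array([466.3, -57.5]), array([69.2, 71.1]), 0.57) dark (array([466.3, -57.5]), array([69.2, 71.1]), 0.57)
top carrier z 0.0604 (array([648.8, 131.7]), array([ 71. , 147.5]), 4.57) dark (array([648.8, 131.7]), array([ 71. , 147.5]), 4.57)
top cs 0.074 320 bbox mid [0.4673 0.093  0.0798] [0.0494 0.051  0.011 ]
top cs 0.09 273 bbox mid [0.467  0.0924 0.1153] [0.0296 0.0295 0.0498]
top mill 0.074 75 bbox mid [0.4644 0.0164 0.0807] [0.0422 0.0475 0.0068]
top mill 0.09 539 bbox mid [0.4649 0.0177 0.1124] [0.0447 0.0447 0.0384]
top drill 0.074 284 bbox mid [ 0.4661 -0.0573  0.0795] [0.0509 0.049  0.0095]
top drill 0.09 310 bbox mid [ 0.4661 -0.0569  0.1278] [0.0313 0.0354 0.0443]
top tap 0.074 404 bbox mid [ 0.4652 -0.1319  0.0811] [0.0509 0.0495 0.0113]
top tap 0.09 198 bbox mid [ 0.4652 -0.1314  0.12  ] [0.0241 0.0242 0.0554]
scene rack z 0.0618 (array([464.7, -19.7]), array([298. ,  73.2]), 89.83) dark (array([465.2, -19.7]), array([298. ,  72.2]), 89.83)
scene carrier z 0.061 (array([654.1,  57. ]), array([ 72.7, 299.8]), 4.67) dark (array([655.1,  56.8]), array([ 70.
[... 296 characters left out ...]
0466 0.0466 0.0415]
scene drill 0.074 297 bbox mid [ 0.4679 -0.0577  0.0805] [0.0475 0.0489 0.0126]
scene drill 0.09 434 bbox mid [ 0.4649 -0.0587  0.1197] [0.0336 0.0332 0.0588]
scene tap 0.074 381 bbox mid [ 0.4662 -0.1323  0.0804] [0.0494 0.0489 0.0124]
scene tap 0.09 334 bbox mid [ 0.4655 -0.1326  0.1188] [0.025  0.0243 0.0575]
top hole [645.5 168.2] [39.  39.2] [0.6456 0.1683]
top hole [651.3  93.8] [39.2 39.4] [0.6513 0.0938]
top hole [660.2 131.9] [ 4.6 62.5] [0.6552 0.1475]
scene hole [663.7 -56.4] [38.4 39.4] [ 0.6636 -0.0564]
scene hole [657.5  18. ] [38.9 39.5] [0.6575 0.0181]
scene hole [651.1  92.5] [38.7 41. ] [0.6511 0.0927]
scene hole [644.9 168.6] [39.8 40.5] [0.6449 0.1688]
```

Request:
{"method": "carry_out", "body": {"deltas": [{"travel":[0,0,0],"yaw":-6.93},{"travel":[0,0,0],"yaw":-6.93},{"travel":[0,0,0],"yaw":-6.93},{"travel":[0,0,0],"yaw":-6.93},{"travel":[0,0,0],"yaw":-6.93},{"travel":[0,0,0],"yaw":-6.93},{"travel":[0,0,0],"yaw":-6.93},{"travel":[0,0,0],"yaw":-6.93},{"travel":[0,0,0],"yaw":-6.93},{"travel":[0,0,0],"yaw":-6.93},{"travel":[0,0,0],"yaw":-6.93},{"travel":[0,0,0],"yaw":0},{"travel":[0,0,0],"yaw":0}], "grip": -0.6, "grip_force": 30}}

```text
clock: 1.78
tool_pos: [0.1252, -0.5099, 0.2457]
tool_rot: [180.0, 0.0, 89.8]
wrist_force: [-0.2, 0.1, 0.4]
grip_width: 0.0736
finger_force: 0.0
```

Request:
{"method": "carry_out", "body": {"deltas": [{"travel":[23.6,21.3,0]},{"travel":[23.6,21.3,0]},{"travel":[23.6,21.3,0]},{"travel":[23.6,21.3,0]},{"travel":[23.6,21.3,0]},{"travel":[23.6,21.3,0]},{"travel":[23.6,21.3,0]},{"travel":[23.6,21.3,0]},{"travel":[23.6,21.3,0]},{"travel":[23.6,21.3,0]},{"travel":[23.6,21.3,0]},{"travel":[23.6,21.3,0]},{"travel":[23.6,21.3,0]},{"travel":[23.6,21.3,0]},{"travel":[23.6,21.3,0]},{"travel":[23.6,21.3,0]},{"travel":[0,0,0]},{"travel":[0,0,0]},{"travel":[0,0,0]}]}}

```text
$.deltas[0]: bad value
```

Request:
{"method": "carry_out", "body": {"deltas": [{"travel":[23.6,21.3,0],"yaw":0},{"travel":[23.6,21.3,0],"yaw":0},{"travel":[23.6,21.3,0],"yaw":0},{"travel":[23.6,21.3,0],"yaw":0},{"travel":[23.6,21.3,0],"yaw":0},{"travel":[23.6,21.3,0],"yaw":0},{"travel":[23.6,21.3,0],"yaw":0},{"travel":[23.6,21.3,0],"yaw":0},{"travel":[23.6,21.3,0],"yaw":0},{"travel":[23.6,21.3,0],"yaw":0},{"travel":[23.6,21.3,0],"yaw":0},{"travel":[23.6,21.3,0],"yaw":0},{"travel":[23.6,21.3,0],"yaw":0},{"travel":[23.6,21.3,0],"yaw":0},{"travel":[23.6,21.3,0],"yaw":0},{"travel":[23.6,21.3,0],"yaw":0},{"travel":[0,0,0],"yaw":0},{"travel":[0,0,0],"yaw":0}]}}

```text
clock: 3.28
tool_pos: [0.4664, -0.131, 0.2455]
tool_rot: [-180.0, 0.0, 90.0]
wrist_force: [0.1, 0.5, 0.0]
grip_width: 0.0736
finger_force: 0.0
```

Request:
{"method": "carry_out", "body": {"deltas": [{"travel":[-1,-1,30],"yaw":0},{"travel":[0,0,30],"yaw":0},{"travel":[0,0,25],"yaw":0},{"travel":[0,0,20],"yaw":0},{"travel":[0,0,15],"yaw":0},{"travel":[0,0,10],"yaw":0},{"travel":[0,0,5],"yaw":0},{"travel":[0,0,3],"yaw":0},{"travel":[0,0,0],"yaw":0},{"travel":[0,0,0],"yaw":0}]}}

```text
clock: 4.12
tool_pos: [0.465, -0.1336, 0.1083]
tool_rot: [179.9, 0.0, 90.0]
wrist_force: [-0.1, -0.1, -0.1]
grip_width: 0.0733
finger_force: 0.0
```

Request:
{"method": "carry_out", "body": {"deltas": [{"travel":[0,0,0],"yaw":0},{"travel":[0,0,0],"yaw":0},{"travel":[0,0,0],"yaw":0},{"travel":[0,0,0],"yaw":0},{"travel":[0,0,0],"yaw":0},{"travel":[0,0,0],"yaw":0},{"travel":[0,0,0],"yaw":0},{"travel":[0,0,0],"yaw":0},{"travel":[0,0,0],"yaw":0},{"travel":[0,0,0],"yaw":0}], "grip": 1, "grip_force": 40}}

```text
clock: 4.95
tool_pos: [0.465, -0.1331, 0.1077]
tool_rot: [180.0, 0.0, 90.0]
wrist_force: [-0.1, -0.2, 0.5]
grip_width: 0.0242
finger_force: 40.0
```

Request:
{"method": "carry_out", "body": {"deltas": [{"travel":[0,0,-5],"yaw":0},{"travel":[0,0,-10],"yaw":0},{"travel":[0,0,-20],"yaw":0},{"travel":[0,0,-25],"yaw":0},{"travel":[0,0,-30],"yaw":0},{"travel":[0,0,-30],"yaw":0},{"travel":[0,0,-15],"yaw":0},{"travel":[0,0,-10],"yaw":0},{"travel":[4,11,0],"yaw":0},{"travel":[8,22,0],"yaw":0},{"travel":[12,30,0],"yaw":0},{"travel":[14,33,0],"yaw":0},{"travel":[14,33,0],"yaw":0},{"travel":[12,33,0],"yaw":0},{"travel":[8,22,0],"yaw":0},{"travel":[4,14,0],"yaw":0},{"travel":[0,0,0],"yaw":0},{"travel":[0,0,0],"yaw":0},{"travel":[0,0,0],"yaw":0}]}}

```text
clock: 6.53
tool_pos: [0.662, -0.057, 0.2514]
tool_rot: [-179.8, -0.0, 90.0]
wrist_force: [-0.5, -0.2, -4.0]
grip_width: 0.0246
finger_force: 40.0
```

```bash
cat > chk.py <<'E'
import sys
from meas import *
n=sys.argv[1]; im,d=get_image('scene'); save(n+'.png',cv2.resize(im[60:360,160:560],(800,600)))
W=cloud('scene',d);t=monitor.get_state()['tool_pos'];print(t.round(4))
# held item: flange & below, beneath fingers
m=(abs(W[...,0]-t[0])<.035)&(abs(W[...,1]-t[1])<.035)
for lo,hi in((t[2]-.09,t[2]-.055),(t[2]-.046,t[2]-.027)):
    p=W[m&(W[...,2]>lo)&(W[...,2]<hi)]
    if len(p)>9: print(len(p),p.min(0).round(4),p.max(0).round(4))
    for r in(.025,):
        if len(p)>9 and lo>t[2]-.05:print(circ(p[:,:2],r).round(4))
E
python3 chk.py c1
```

```text
[ 0.662  -0.0572  0.252 ]
59 [ 0.6567 -0.0678  0.1629] [ 0.6717 -0.0546  0.1843]
438 [ 0.6406 -0.0808  0.2062] [ 0.688  -0.0431  0.225 ]
[ 0.6619 -0.0541]
```

View pics/c1.png

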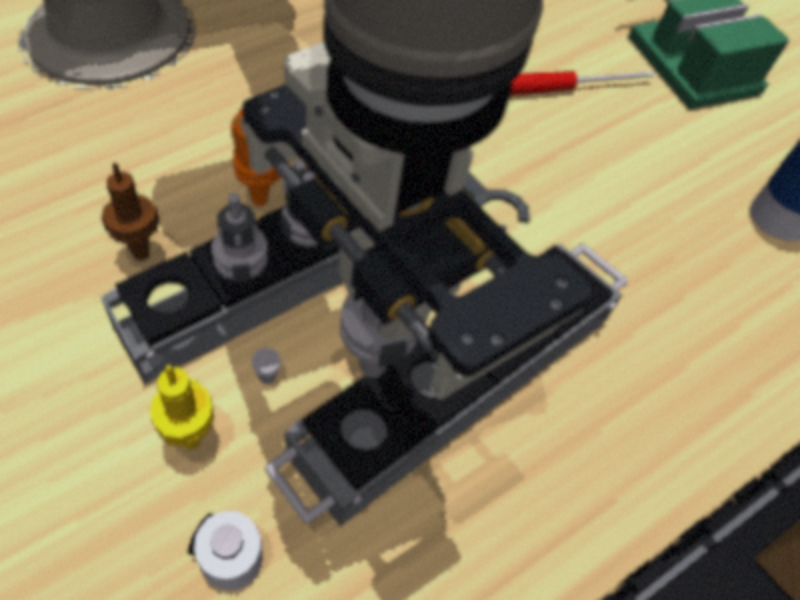

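The tap is held upright over the rightmost carrier pot (crop about (370,340)), and its old pot is empty. I'll lower it.

Request:
{"method": "carry_out", "body": {"deltas": [{"travel":[0.5,1.5,15],"yaw":0},{"travel":[0,0,25],"yaw":0},{"travel":[0,0,25],"yaw":0},{"travel":[0,0,15],"yaw":0},{"travel":[0,0,10],"yaw":0},{"travel":[0,0,10],"yaw":0},{"travel":[0,0,10],"yaw":0},{"travel":[0,0,10],"yaw":0},{"travel":[0,0,8],"yaw":0},{"travel":[0,0,6],"yaw":0},{"travel":[0,0,4],"yaw":0},{"travel":[0,0,2],"yaw":0},{"travel":[0,0,0],"yaw":0},{"travel":[0,0,0],"yaw":0}]}}

```text
clock: 7.75
tool_pos: [0.6646, -0.0566, 0.1131]
tool_rot: [180.0, 0.0, 90.0]
wrist_force: [0.1, -0.1, -3.7]
grip_width: 0.0238
finger_force: 40.0
```

Request:
{"method": "carry_out", "body": {"deltas": [{"travel":[0,0,1.5],"yaw":0},{"travel":[0,0,1.5],"yaw":0},{"travel":[0,0,1],"yaw":0},{"travel":[0,0,1],"yaw":0},{"travel":[0,0,0.5],"yaw":0},{"travel":[0,0,0],"yaw":0},{"travel":[0,0,0],"yaw":0}]}}

```text
clock: 8.33
tool_pos: [0.6643, -0.0565, 0.1077]
tool_rot: [180.0, 0.0, 90.0]
wrist_force: [-2.2, 0.2, 0.9]
grip_width: 0.0242
finger_force: 40.0
```

Request:
{"method": "carry_out", "body": {"deltas": [{"travel":[0,0,0.3],"yaw":0},{"travel":[0,0,0],"yaw":0},{"travel":[0,0,0],"yaw":0}]}}

```text
clock: 8.58
tool_pos: [0.6644, -0.0565, 0.1077]
tool_rot: [180.0, 0.0, 90.0]
wrist_force: [-3.4, 0.9, 5.0]
grip_width: 0.0243
finger_force: 40.0
```

Request:
{"method": "carry_out", "body": {"deltas": [{"travel":[0,0,0],"yaw":0},{"travel":[0,0,0],"yaw":0},{"travel":[0,0,0],"yaw":0},{"travel":[0,0,0],"yaw":0},{"travel":[0,0,0],"yaw":0},{"travel":[0,0,0],"yaw":0},{"travel":[0,0,0],"yaw":0},{"travel":[0,0,0],"yaw":0},{"travel":[0,0,-10],"yaw":0},{"travel":[0,0,-25],"yaw":0},{"travel":[0,0,-30],"yaw":0},{"travel":[0,0,-30],"yaw":0},{"travel":[0,0,-25],"yaw":0},{"travel":[0,0,-18],"yaw":0}], "grip": -0.6}}

```text
clock: 9.75
tool_pos: [0.6649, -0.0566, 0.2491]
tool_rot: [179.7, 0.1, 90.0]
wrist_force: [0.3, -0.4, -0.9]
grip_width: 0.0735
finger_force: 0.0
```

Request:
{"method": "carry_out", "body": {"deltas": [{"travel":[-1,-12,0],"yaw":0},{"travel":[0,-24,0],"yaw":0},{"travel":[0,-33,0],"yaw":0},{"travel":[0,-33,0],"yaw":0},{"travel":[0,-33,0],"yaw":0},{"travel":[0,-33,0],"yaw":0},{"travel":[0,-20,0],"yaw":0},{"travel":[0,-10,0],"yaw":0},{"travel":[0,0,0],"yaw":0},{"travel":[0,0,0],"yaw":0}]}}

```text
clock: 10.58
tool_pos: [0.4673, -0.0578, 0.2458]
tool_rot: [179.9, 0.0, 90.0]
wrist_force: [0.5, -0.4, -0.1]
grip_width: 0.0737
finger_force: 0.0
```

```bash
python3 - <<'E'
from meas import *
print(monitor.get_state()['tool_pos'].round(4))
for cam in('scene','top'):
    im,d=get_image(cam);W=cloud(cam,d)
    m=(abs(W[...,0]-.664)<.035)&(abs(W[...,1]+.056)<.035)
    for lo,hi in((.066,.09),(.095,.135)):
        p=W[m&(W[...,2]>lo)&(W[...,2]<hi)]; print(cam,len(p),p.min(0).round(4),p.max(0).round(4)) if len(p) else 0
    if cam=='scene': save('c2.png',cv2.resize(im[130:330,200:480],(800,571)))
E
```

```text
[ 0.4673 -0.0578  0.2458]
scene 588 [ 0.6369 -0.0809  0.0661] [ 0.6912 -0.0325  0.0897]
scene 330 [ 0.6519 -0.069   0.0954] [ 0.6771 -0.0444  0.1333]
top 262 [ 0.6425 -0.0797  0.0672] [ 0.6868 -0.031   0.0892]
top 190 [ 0.6522 -0.0679  0.0954] [ 0.6761 -0.0429  0.1347]
```

View pics/c2.png

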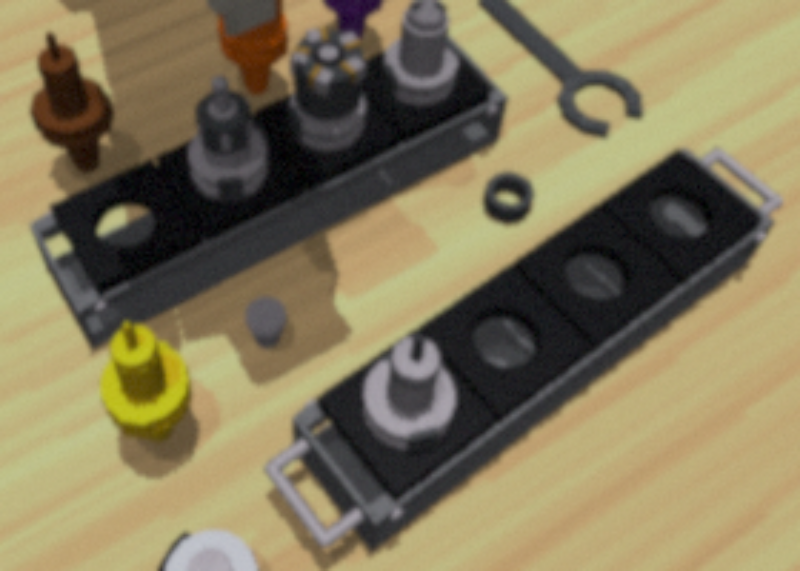

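The tap sits upright and home in the rightmost carrier pot (crop (410,390)). The drill is next, at crop (228,150).

Request:
{"method": "carry_out", "body": {"deltas": [{"travel":[0,-1,30],"yaw":0},{"travel":[0,0,30],"yaw":0},{"travel":[0,0,25],"yaw":0},{"travel":[0,0,20],"yaw":0},{"travel":[0,0,14],"yaw":0},{"travel":[0,0,9],"yaw":0},{"travel":[0,0,5],"yaw":0},{"travel":[0,0,3],"yaw":0},{"travel":[0,0,0],"yaw":0},{"travel":[0,0,0],"yaw":0},{"travel":[0,0,0],"yaw":0}]}}

```text
clock: 11.6
tool_pos: [0.4659, -0.0578, 0.1097]
tool_rot: [179.9, 0.0, 90.0]
wrist_force: [0.0, 0.3, 0.8]
grip_width: 0.0733
finger_force: 0.0
```

Request:
{"method": "carry_out", "body": {"deltas": [{"travel":[0,0,0],"yaw":0},{"travel":[0,0,0],"yaw":0},{"travel":[0,0,0],"yaw":0},{"travel":[0,0,0],"yaw":0},{"travel":[0,0,0],"yaw":0},{"travel":[0,0,0],"yaw":0},{"travel":[0,0,0],"yaw":0},{"travel":[0,0,0],"yaw":0},{"travel":[0,0,0],"yaw":0},{"travel":[0,0,0],"yaw":0}], "grip": 1, "grip_force": 40}}

```text
clock: 12.43
tool_pos: [0.4655, -0.0576, 0.1089]
tool_rot: [180.0, 0.0, 90.0]
wrist_force: [2.0, 0.2, -0.7]
grip_width: 0.033
finger_force: 40.0
```

Request:
{"method": "carry_out", "body": {"deltas": [{"travel":[0,0,-5],"yaw":0},{"travel":[0,0,-10],"yaw":0},{"travel":[0,0,-20],"yaw":0},{"travel":[0,0,-25],"yaw":0},{"travel":[0,0,-30],"yaw":0},{"travel":[0,0,-30],"yaw":0},{"travel":[0,0,-15],"yaw":0},{"travel":[0,0,-8],"yaw":0},{"travel":[4,10,0],"yaw":0},{"travel":[8,20,0],"yaw":0},{"travel":[12,30,0],"yaw":0},{"travel":[14,33,0],"yaw":0},{"travel":[14,33,0],"yaw":0},{"travel":[12,32,0],"yaw":0},{"travel":[8,22,0],"yaw":0},{"travel":[4,12,0],"yaw":0},{"travel":[0,0,0],"yaw":0},{"travel":[0,0,0],"yaw":0},{"travel":[0,0,0],"yaw":0}]}}

```text
clock: 14.02
tool_pos: [0.6562, 0.0184, 0.25]
tool_rot: [-179.8, -0.0, 90.0]
wrist_force: [-0.7, -0.4, -5.5]
grip_width: 0.0329
finger_force: 40.0
```

```bash
python3 chk.py c3
```

```text
[0.6563 0.0183 0.2508]
107 [0.6477 0.0057 0.1612] [0.6674 0.0227 0.187 ]
554 [ 0.6319 -0.0067  0.205 ] [0.682  0.0324 0.2238]
[0.6562 0.0212]
```

Request:
{"method": "carry_out", "body": {"deltas": [{"travel":[0,1,15],"yaw":0},{"travel":[0,0,25],"yaw":0},{"travel":[0,0,25],"yaw":0},{"travel":[0,0,15],"yaw":0},{"travel":[0,0,10],"yaw":0},{"travel":[0,0,10],"yaw":0},{"travel":[0,0,10],"yaw":0},{"travel":[0,0,10],"yaw":0},{"travel":[0,0,8],"yaw":0},{"travel":[0,0,6],"yaw":0},{"travel":[0,0,3],"yaw":0},{"travel":[0,0,1],"yaw":0},{"travel":[0,0,0],"yaw":0},{"travel":[0,0,0],"yaw":0}]}}

```text
clock: 15.23
tool_pos: [0.6586, 0.0185, 0.1144]
tool_rot: [179.9, 0.0, 90.0]
wrist_force: [-0.9, -0.4, -6.2]
grip_width: 0.0332
finger_force: 40.0
```

Request:
{"method": "carry_out", "body": {"deltas": [{"travel":[0,-0.5,1.5],"yaw":0},{"travel":[0,0,1.5],"yaw":0},{"travel":[0,0,1],"yaw":0},{"travel":[0,0,0.8],"yaw":0},{"travel":[0,0,0.5],"yaw":0},{"travel":[0,0,0],"yaw":0},{"travel":[0,0,0],"yaw":0}]}}

```text
clock: 15.82
tool_pos: [0.6578, 0.0185, 0.109]
tool_rot: [180.0, 0.0, 90.0]
wrist_force: [-1.1, -0.4, -2.2]
grip_width: 0.0335
finger_force: 40.0
```

Request:
{"method": "carry_out", "body": {"deltas": [{"travel":[0,0,0.5],"yaw":0},{"travel":[0,0,0],"yaw":0},{"travel":[0,0,0],"yaw":0}]}}

```text
clock: 16.07
tool_pos: [0.6578, 0.0185, 0.109]
tool_rot: [180.0, 0.0, 90.0]
wrist_force: [-4.7, 0.2, 5.2]
grip_width: 0.033
finger_force: 40.0
```

Request:
{"method": "carry_out", "body": {"deltas": [{"travel":[0,0,0],"yaw":0},{"travel":[0,0,0],"yaw":0},{"travel":[0,0,0],"yaw":0},{"travel":[0,0,0],"yaw":0},{"travel":[0,0,0],"yaw":0},{"travel":[0,0,0],"yaw":0},{"travel":[0,0,0],"yaw":0},{"travel":[0,0,0],"yaw":0},{"travel":[0,0,-10],"yaw":0},{"travel":[0,0,-25],"yaw":0},{"travel":[0,0,-30],"yaw":0},{"travel":[0,0,-30],"yaw":0},{"travel":[0,0,-25],"yaw":0},{"travel":[0,0,-18],"yaw":0},{"travel":[0,0,0],"yaw":0}], "grip": -0.6}}

```text
clock: 17.32
tool_pos: [0.6595, 0.0184, 0.2522]
tool_rot: [179.5, 0.1, 90.0]
wrist_force: [1.1, -0.5, 1.1]
grip_width: 0.0736
finger_force: 0.0
```

Request:
{"method": "carry_out", "body": {"deltas": [{"travel":[-1,-10,0],"yaw":0},{"travel":[0,-22,0],"yaw":0},{"travel":[0,-33,0],"yaw":0},{"travel":[0,-33,0],"yaw":0},{"travel":[0,-33,0],"yaw":0},{"travel":[0,-32,0],"yaw":0},{"travel":[0,-20,0],"yaw":0},{"travel":[0,-10,0],"yaw":0},{"travel":[0,0,0],"yaw":0},{"travel":[0,0,0],"yaw":0},{"travel":[0,0,0],"yaw":0}]}}

```text
clock: 18.23
tool_pos: [0.4661, 0.0172, 0.2461]
tool_rot: [179.9, 0.0, 90.0]
wrist_force: [-0.6, -0.4, -0.6]
grip_width: 0.0732
finger_force: 0.0
```

Request:
{"method": "carry_out", "body": {"deltas": [{"travel":[0,-1,30],"yaw":0},{"travel":[0,0,30],"yaw":0},{"travel":[0,0,25],"yaw":0},{"travel":[0,0,20],"yaw":0},{"travel":[0,0,15],"yaw":0},{"travel":[0,0,9],"yaw":0},{"travel":[0,0,5],"yaw":0},{"travel":[0,0,3],"yaw":0},{"travel":[0,0,0],"yaw":0},{"travel":[0,0,0],"yaw":0},{"travel":[0,0,0],"yaw":0}]}}

```text
clock: 19.15
tool_pos: [0.4644, 0.0173, 0.1099]
tool_rot: [179.9, 0.0, 90.0]
wrist_force: [0.3, -0.2, 0.0]
grip_width: 0.0731
finger_force: 0.0
```

Request:
{"method": "carry_out", "body": {"deltas": [{"travel":[0,0,0],"yaw":0},{"travel":[0,0,0],"yaw":0},{"travel":[0,0,0],"yaw":0},{"travel":[0,0,0],"yaw":0},{"travel":[0,0,0],"yaw":0},{"travel":[0,0,0],"yaw":0},{"travel":[0,0,0],"yaw":0},{"travel":[0,0,0],"yaw":0},{"travel":[0,0,0],"yaw":0},{"travel":[0,0,0],"yaw":0}], "grip": 1, "grip_force": 40}}

```text
clock: 19.98
tool_pos: [0.465, 0.0173, 0.1096]
tool_rot: [179.8, 0.0, 90.0]
wrist_force: [4.6, -0.3, 1.7]
grip_width: 0.0436
finger_force: 40.0
```

Target is (0.6515, 0.0934): dx ≈ 186.5, dy ≈ 76.

Request:
{"method": "carry_out", "body": {"deltas": [{"travel":[0,0,-5],"yaw":0},{"travel":[0,0,-10],"yaw":0},{"travel":[0,0,-20],"yaw":0},{"travel":[0,0,-25],"yaw":0},{"travel":[0,0,-30],"yaw":0},{"travel":[0,0,-30],"yaw":0},{"travel":[0,0,-15],"yaw":0},{"travel":[0,0,-8],"yaw":0},{"travel":[4,10,0],"yaw":0},{"travel":[8,20,0],"yaw":0},{"travel":[12,29,0],"yaw":0},{"travel":[14,32,0],"yaw":0},{"travel":[14,32,0],"yaw":0},{"travel":[12,30,0],"yaw":0},{"travel":[8,21,0],"yaw":0},{"travel":[4,12,0],"yaw":0},{"travel":[0,0,0],"yaw":0},{"travel":[0,0,0],"yaw":0},{"travel":[0,0,0],"yaw":0}]}}

```text
clock: 21.57
tool_pos: [0.6482, 0.0932, 0.2501]
tool_rot: [-179.7, 0.0, 90.0]
wrist_force: [-0.0, -0.3, -8.2]
grip_width: 0.0434
finger_force: 40.0
```

```bash
python3 chk.py c4
```

```text
[0.6484 0.0931 0.2509]
151 [0.6378 0.0791 0.1609] [0.6608 0.0958 0.19  ]
487 [0.6249 0.0663 0.2049] [0.673  0.1064 0.2239]
[0.6464 0.0945]
```

Request:
{"method": "carry_out", "body": {"deltas": [{"travel":[0.7,1.6,15],"yaw":0},{"travel":[0,0,25],"yaw":0},{"travel":[0,0,25],"yaw":0},{"travel":[0,0,15],"yaw":0},{"travel":[0,0,10],"yaw":0},{"travel":[0,0,10],"yaw":0},{"travel":[0,0,10],"yaw":0},{"travel":[0,0,10],"yaw":0},{"travel":[0,0,8],"yaw":0},{"travel":[0,0,6],"yaw":0},{"travel":[0,0,3],"yaw":0},{"travel":[0,0,1],"yaw":0},{"travel":[0,0,0],"yaw":0},{"travel":[0,0,0],"yaw":0}]}}

```text
clock: 22.78
tool_pos: [0.6517, 0.0942, 0.1146]
tool_rot: [179.9, 0.0, 90.0]
wrist_force: [0.4, 0.1, -7.8]
grip_width: 0.0435
finger_force: 40.0
```

Request:
{"method": "carry_out", "body": {"deltas": [{"travel":[0,0,1.5],"yaw":0},{"travel":[0,0,1.2],"yaw":0},{"travel":[0,0,0.8],"yaw":0},{"travel":[0,0,0.5],"yaw":0},{"travel":[0,0,0],"yaw":0},{"travel":[0,0,0],"yaw":0}]}}

```text
clock: 23.28
tool_pos: [0.6514, 0.0942, 0.1101]
tool_rot: [-180.0, 0.0, 90.0]
wrist_force: [-0.9, 0.2, -8.3]
grip_width: 0.0433
finger_force: 40.0
```

Request:
{"method": "carry_out", "body": {"deltas": [{"travel":[0,0,0.5],"yaw":0},{"travel":[0,0,0.5],"yaw":0},{"travel":[0,0,0.3],"yaw":0},{"travel":[0,0,0],"yaw":0},{"travel":[0,0,0],"yaw":0}]}}

```text
clock: 23.7
tool_pos: [0.6515, 0.0942, 0.1096]
tool_rot: [180.0, 0.0, 90.0]
wrist_force: [-1.6, -0.7, 0.5]
grip_width: 0.0434
finger_force: 40.0
```

Request:
{"method": "carry_out", "body": {"deltas": [{"travel":[0,0,0.3],"yaw":0},{"travel":[0,0,0],"yaw":0},{"travel":[0,0,0],"yaw":0}]}}

```text
clock: 23.95
tool_pos: [0.6515, 0.0942, 0.1095]
tool_rot: [179.9, 0.0, 90.0]
wrist_force: [-4.5, -1.1, 5.6]
grip_width: 0.0433
finger_force: 40.0
```

Request:
{"method": "carry_out", "body": {"deltas": [{"travel":[0,0,0],"yaw":0},{"travel":[0,0,0],"yaw":0},{"travel":[0,0,0],"yaw":0},{"travel":[0,0,0],"yaw":0},{"travel":[0,0,0],"yaw":0},{"travel":[0,0,0],"yaw":0},{"travel":[0,0,0],"yaw":0},{"travel":[0,0,0],"yaw":0},{"travel":[0,0,-10],"yaw":0},{"travel":[0,0,-25],"yaw":0},{"travel":[0,0,-30],"yaw":0},{"travel":[0,0,-30],"yaw":0},{"travel":[0,0,-25],"yaw":0},{"travel":[0,0,-18],"yaw":0},{"travel":[0,0,0],"yaw":0}], "grip": -0.6}}

```text
clock: 25.2
tool_pos: [0.6531, 0.0943, 0.2525]
tool_rot: [179.5, -0.0, 90.0]
wrist_force: [0.3, -0.4, 0.2]
grip_width: 0.0731
finger_force: 0.0
```

Request:
{"method": "carry_out", "body": {"deltas": [{"travel":[-2,-10,0],"yaw":0},{"travel":[0,-20,0],"yaw":0},{"travel":[0,-32,0],"yaw":0},{"travel":[0,-33,0],"yaw":0},{"travel":[0,-32,0],"yaw":0},{"travel":[0,-28,0],"yaw":0},{"travel":[0,-20,0],"yaw":0},{"travel":[0,-10,0],"yaw":0},{"travel":[0,0,0],"yaw":0},{"travel":[0,0,0],"yaw":0},{"travel":[0,0,0],"yaw":0}]}}

```text
clock: 26.12
tool_pos: [0.4676, 0.092, 0.2464]
tool_rot: [180.0, 0.0, 90.0]
wrist_force: [-0.2, -0.3, -0.6]
grip_width: 0.0734
finger_force: 0.0
```

```bash
cat > chk2.py <<'E'
from meas import *
import sys
print(monitor.get_state()['tool_pos'].round(4))
im,d=get_image('scene');W=cloud('scene',d)
for x,y in((.6455,.168),(.6515,.0934),(.6575,.0186),(.6635,-.056),(.467,.092)):
    m=(abs(W[...,0]-x)<.034)&(abs(W[...,1]-y)<.034)
    for lo,hi in((.07,.086),(.095,.16)):
        p=W[m&(W[...,2]>lo)&(W[...,2]<hi)]; print((x,y),len(p),p.min(0).round(4),p.max(0).round(4)) if len(p) else 0
save(sys.argv[1],cv2.resize(im[130:330,200:480],(800,571)))
E
python3 chk2.py c5.png
```

```text
[0.4676 0.092  0.2464]
(0.6515, 0.0934) 245 [0.6274 0.0674 0.0701] [0.6759 0.1107 0.0839]
(0.6515, 0.0934) 868 [0.625  0.0708 0.095 ] [0.6735 0.1174 0.132 ]
(0.6575, 0.0186) 391 [ 0.6313 -0.0068  0.0701] [0.6837 0.0409 0.086 ]
(0.6575, 0.0186) 522 [6.405e-01 2.000e-04 9.500e-02] [0.6746 0.035  0.1497]
(0.6635, -0.056) 516 [ 0.6372 -0.0813  0.0703] [ 0.6907 -0.0319  0.0859]
(0.6635, -0.056) 362 [ 0.6517 -0.069   0.0951] [ 0.677  -0.0441  0.1475]
(0.467, 0.092) 281 [0.442 0.066 0.07 ] [0.491  0.1187 0.0855]
(0.467, 0.092) 331 [0.4534 0.0765 0.0951] [0.4813 0.106  0.1394]
```

View pics/c5.png

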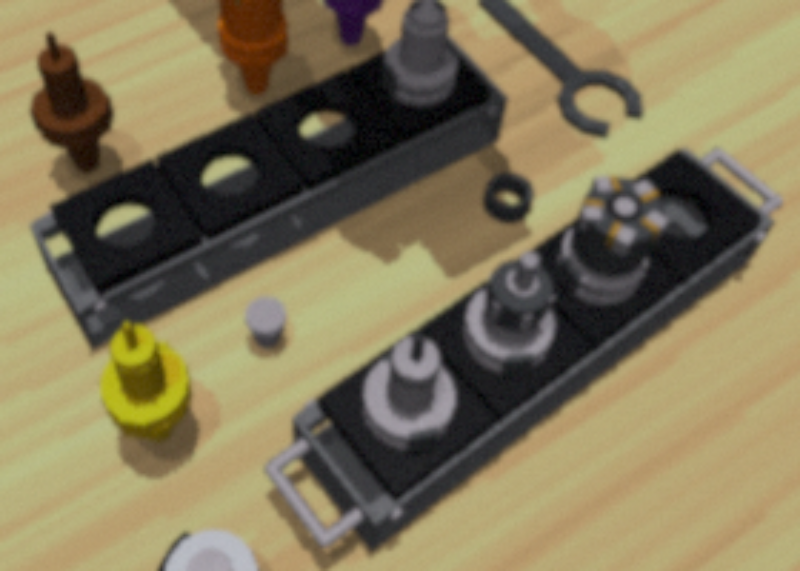

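The tap (410,390), drill (510,310) and mill (610,240) all sit upright and home in the crop. The countersink at (423,60) remains.

Request:
{"method": "carry_out", "body": {"deltas": [{"travel":[0,-0.5,30],"yaw":0},{"travel":[0,0,30],"yaw":0},{"travel":[0,0,25],"yaw":0},{"travel":[0,0,20],"yaw":0},{"travel":[0,0,15],"yaw":0},{"travel":[0,0,10],"yaw":0},{"travel":[0,0,6],"yaw":0},{"travel":[0,0,3],"yaw":0},{"travel":[0,0,0],"yaw":0},{"travel":[0,0,0],"yaw":0},{"travel":[0,0,0],"yaw":0}]}}

```text
clock: 27.08
tool_pos: [0.4665, 0.0921, 0.1081]
tool_rot: [179.9, 0.0, 90.0]
wrist_force: [0.5, -0.4, 0.3]
grip_width: 0.0731
finger_force: 0.0
```

Request:
{"method": "carry_out", "body": {"deltas": [{"travel":[0,0,0],"yaw":0},{"travel":[0,0,0],"yaw":0},{"travel":[0,0,0],"yaw":0},{"travel":[0,0,0],"yaw":0},{"travel":[0,0,0],"yaw":0},{"travel":[0,0,0],"yaw":0},{"travel":[0,0,0],"yaw":0},{"travel":[0,0,0],"yaw":0},{"travel":[0,0,0],"yaw":0},{"travel":[0,0,0],"yaw":0}], "grip": 1, "grip_force": 40}}

```text
clock: 27.92
tool_pos: [0.4663, 0.0921, 0.1076]
tool_rot: [179.9, 0.0, 90.0]
wrist_force: [2.3, -0.2, -0.8]
grip_width: 0.0299
finger_force: 40.0
```

Target is (0.6455, 0.1683): dx ≈ 179, dy ≈ 76.

Request:
{"method": "carry_out", "body": {"deltas": [{"travel":[0,0,-5],"yaw":0},{"travel":[0,0,-10],"yaw":0},{"travel":[0,0,-20],"yaw":0},{"travel":[0,0,-25],"yaw":0},{"travel":[0,0,-30],"yaw":0},{"travel":[0,0,-30],"yaw":0},{"travel":[0,0,-15],"yaw":0},{"travel":[0,0,-8],"yaw":0},{"travel":[4,10,0],"yaw":0},{"travel":[8,19,0],"yaw":0},{"travel":[12,27,0],"yaw":0},{"travel":[14,31,0],"yaw":0},{"travel":[14,31,0],"yaw":0},{"travel":[12,29,0],"yaw":0},{"travel":[8,21,0],"yaw":0},{"travel":[4,12,0],"yaw":0},{"travel":[0,0,0],"yaw":0},{"travel":[0,0,0],"yaw":0},{"travel":[0,0,0],"yaw":0}]}}

```text
clock: 29.5
tool_pos: [0.6445, 0.1678, 0.249]
tool_rot: [-179.8, 0.0, 90.0]
wrist_force: [0.2, -0.1, -6.9]
grip_width: 0.0301
finger_force: 40.0
```

```bash
python3 chk.py c6
```

```text
[0.6447 0.1678 0.2497]
182 [0.6336 0.1547 0.1601] [0.6567 0.1712 0.193 ]
424 [0.6204 0.1422 0.2038] [0.6687 0.1813 0.2227]
[0.6431 0.1692]
```

Request:
{"method": "carry_out", "body": {"deltas": [{"travel":[0.8,0,15],"yaw":0},{"travel":[0,0,25],"yaw":0},{"travel":[0,0,25],"yaw":0},{"travel":[0,0,15],"yaw":0},{"travel":[0,0,10],"yaw":0},{"travel":[0,0,10],"yaw":0},{"travel":[0,0,10],"yaw":0},{"travel":[0,0,10],"yaw":0},{"travel":[0,0,8],"yaw":0},{"travel":[0,0,6],"yaw":0},{"travel":[0,0,3],"yaw":0},{"travel":[0,0,1],"yaw":0},{"travel":[0,0,0],"yaw":0},{"travel":[0,0,0],"yaw":0}]}}

```text
clock: 30.72
tool_pos: [0.6462, 0.169, 0.113]
tool_rot: [179.9, -0.0, 90.0]
wrist_force: [-0.3, 0.1, -5.2]
grip_width: 0.03
finger_force: 40.0
```

Request:
{"method": "carry_out", "body": {"deltas": [{"travel":[0,0,1.5],"yaw":0},{"travel":[0,0,1.2],"yaw":0},{"travel":[0,0,0.8],"yaw":0},{"travel":[0,0,0.5],"yaw":0},{"travel":[0,0,0.5],"yaw":0},{"travel":[0,0,0],"yaw":0},{"travel":[0,0,0],"yaw":0}]}}

```text
clock: 31.3
tool_pos: [0.6458, 0.169, 0.108]
tool_rot: [180.0, 0.0, 90.0]
wrist_force: [0.5, 0.1, -5.1]
grip_width: 0.0301
finger_force: 40.0
```

Request:
{"method": "carry_out", "body": {"deltas": [{"travel":[0,0,0.5],"yaw":0},{"travel":[0,0,0.4],"yaw":0},{"travel":[0,0,0],"yaw":0},{"travel":[0,0,0],"yaw":0}]}}

```text
clock: 31.63
tool_pos: [0.6459, 0.169, 0.1076]
tool_rot: [180.0, -0.0, 90.0]
wrist_force: [-0.9, -0.1, -0.8]
grip_width: 0.0303
finger_force: 40.0
```

Request:
{"method": "carry_out", "body": {"deltas": [{"travel":[0,0,0.4],"yaw":0},{"travel":[0,0,0],"yaw":0},{"travel":[0,0,0],"yaw":0}]}}

```text
clock: 31.88
tool_pos: [0.646, 0.169, 0.1076]
tool_rot: [179.9, -0.0, 90.0]
wrist_force: [-3.4, -1.0, 6.1]
grip_width: 0.0303
finger_force: 40.0
```

Request:
{"method": "carry_out", "body": {"deltas": [{"travel":[0,0,0],"yaw":0},{"travel":[0,0,0],"yaw":0},{"travel":[0,0,0],"yaw":0},{"travel":[0,0,0],"yaw":0},{"travel":[0,0,0],"yaw":0},{"travel":[0,0,0],"yaw":0},{"travel":[0,0,0],"yaw":0},{"travel":[0,0,0],"yaw":0},{"travel":[0,0,-10],"yaw":0},{"travel":[0,0,-25],"yaw":0},{"travel":[0,0,-30],"yaw":0},{"travel":[0,0,-30],"yaw":0},{"travel":[0,0,-25],"yaw":0},{"travel":[0,0,-20],"yaw":0},{"travel":[0,-20,0],"yaw":0},{"travel":[0,-30,0],"yaw":0},{"travel":[0,-30,0],"yaw":0},{"travel":[0,-30,0],"yaw":0},{"travel":[0,-20,0],"yaw":0},{"travel":[0,0,0],"yaw":0}], "grip": -0.6}}

```text
clock: 33.55
tool_pos: [0.5125, 0.1692, 0.2482]
tool_rot: [-180.0, -0.0, 90.1]
wrist_force: [1.2, 0.9, -0.3]
grip_width: 0.0737
finger_force: 0.0
```

```bash
python3 chk2.py c7.png
```

```text
[0.5125 0.1692 0.2482]
(0.6455, 0.168) 288 [0.6215 0.1442 0.0701] [0.6699 0.1945 0.086 ]
(0.6455, 0.168) 418 [0.6297 0.1543 0.095 ] [0.6606 0.1813 0.1421]
(0.6515, 0.0934) 244 [0.6277 0.0674 0.0703] [0.6759 0.1116 0.0836]
(0.6515, 0.0934) 868 [0.626  0.0711 0.095 ] [0.6735 0.1176 0.1312]
(0.6575, 0.0186) 393 [ 0.6318 -0.0069  0.07  ] [0.6835 0.0418 0.0858]
(0.6575, 0.0186) 518 [0.6405 0.     0.0951] [0.6749 0.0352 0.1499]
(0.6635, -0.056) 517 [ 0.6367 -0.0811  0.0704] [ 0.6906 -0.0319  0.086 ]
(0.6635, -0.056) 363 [ 0.6518 -0.0693  0.0951] [ 0.6774 -0.0434  0.1498]
```

View pics/c7.png

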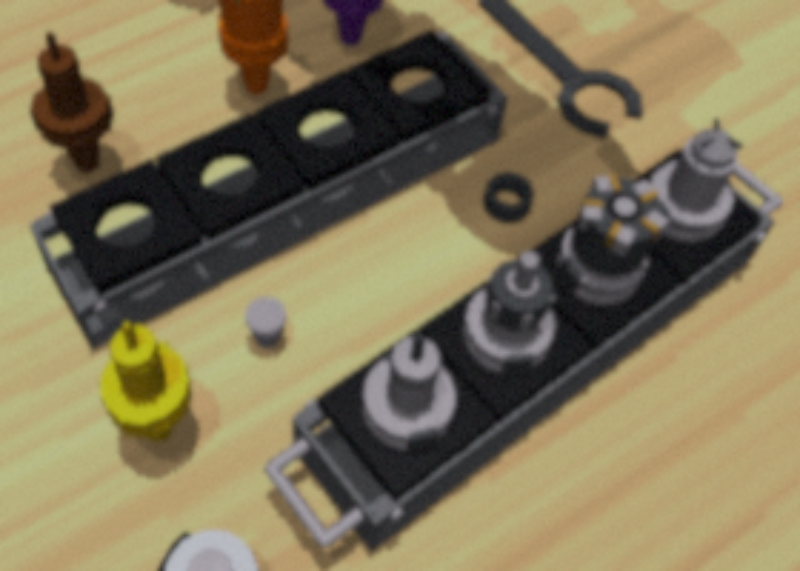

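All four stand upright and home: countersink (695,185), mill (610,240), drill (510,310) and tap (410,390) in the crop. The setting rack is empty and the gripper is clear.

```bash
python3 -c "
from station import arm
print(arm.hand_in())"
```

```text
the job is handed in; nothing more can be done
None
```

I moved all four tool holders to the carrier in their original left-to-right order (countersink, mill, drill, tap). The last picture showed each upright with its flange down, and I handed the job in with about 34 of the 102 s used.

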